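# Lock the preserving pan's lid: a quarter turn on each sprung stud in order round the rim

### The arm

A 6-joint arm with a two-finger parallel gripper is mounted at the origin on a cart in front of the work surface, level with it; the furniture and walls round the work are solid. World frame = base frame: x ahead of the robot, y to its left, z up, the work surface at z = 0. Lengths are in m, angles in rad, forces in N, time in s.
With the tool pointing down it reaches from about 0.275 to 0.875 m from the base axis. Payload 12.5 kg.
Tool frame: the origin (TCP) lies at the very end of the fingers, on their centre line; the grasp point (between the pads) lies 19 mm behind it; z points along the fingers, y is the line along which they close (so a half turn about z gives the same grasp; the last joint's range is limited). The gripper opens to 85 mm and grips with 20 to 120 N. Pads are 22 mm wide; open, the fingers measure 114 mm over their backs; the gripper's body (76 mm by 85 mm) begins 54 mm behind the grasp point. The pads swing forward as they close: fully open they stand 13 mm farther back than shut.
Start: joints at [-1.414, 0.351, 1.652, -0, 1.139, -0.085], TCP at [0.132, -0.534, 0.231] pointing down, gripper open.
Joint ranges: [-2.75, 2.75], [-0.79, 2.1], [0.01, 2.65], [-1.57, 4.71], [0.07, 3.14], [-2.87, 2.87]. Speed limits (rad/s): [2.22, 2.22, 2.79, 3.14, 3.14, 3.14].

### API

Orientations are given as a 3x3 rotation matrix whose columns are the frame's x, y, z axes.
In Python, from bench import manip gives the robot as it stands. Calls block until the motion is done:
- manip.move_ptp(position, orientation): joint-space move of the TCP to a pose.
- manip.move_l(position, attitude=None, max_speed=0.15): straight line of the TCP; attitude=None keeps the orientation; max_speed is the mean speed in m/s.
- manip.move_j(angles): joint-space move.
- manip.set_gripper(opening, effort=None): opening from 0.0 (shut) to 1.0 (fully open); effort is the grip in N (None keeps the last); returns when the fingers have stopped.
- manip.dwell(seconds).
- manip.inverse_kinematics(position, orientation): joint angles nearest the present ones, or None.
- manip.grab_frame(name): name is "scene" or "side" or "wrist"; returns (picture, depth): 480x640x3 uint8, red, green, blue; 480x640 float32, m along the optical axis (not along the pixel's ray), 0 where there is no reading.
- manip.get_calibration(name): a dict with "camera_matrix" (3x3 intrinsics, pixels), "R" (3x3) and "t" (3): a world point X has camera coordinates R X + t. Camera axes: x right, y down, z forward; pixel columns grow to the right and rows downward; lengths in m; the calibration is good to about 2 mm. A picture is of the moment at which its call begins: read the wrist's pose just before it. get_calibration takes no time and is no camera call; for the wrist camera it gives the pose at the moment of the call.
A pose or a line that the arm cannot do raises manip.Unreachable and nothing moves.
- manip.sign_off(): hands the job in; it is judged then, once.
Trained networks look in the newest picture that a camera, given by its name, has taken for a name from the list of things; names that differ only in an ending like _2 or _b are one class to them, and where a whole thing is asked for, a point or a joint stands for the part that bears it (a point fixed in the world has none). Each returns a list of dicts, best first, with "confidence" (0 to 1); they miss things now and then, are a little off and sometimes report something else, mostly with a low value. They report only what shows in the picture. A call takes as long as a camera call. They do not tell look-alikes from the thing itself.
- manip.look_for(camera, name): "at" ([x, y, z] in m, in world coordinates, good to about 4 mm: the middle of the surface that is visible of it).
Readings, each from a call of its own:
- manip.current_time(): time.
- manip.current_qpos(): joint angles.
- manip.current_joint_vel(): joint speeds.
- manip.current_joint_torque(): joint torques, N m.
- manip.current_ee_pos(): TCP position.
- manip.current_tcp_rot(): TCP orientation.
- manip.current_force(): force on the tool from outside, world axes, zero at the start.
- manip.current_ft_torque(): the same for the moment, N m.
- manip.current_grip_width(): opening from 0.0 (shut) to 1.0 (fully open).
- manip.current_grip_force(): force on a finger pad.
Only numpy, scipy, OpenCV 4.12 (cv2) and the standard library are available. Lean on these libraries where they do the work, as an engineer would, in place of code of your own. Each camera call takes 0.05 s, during which the arm holds its last target. There are 200 camera calls.

### The job

Take the slotted key from its wooden stand and lock the pan's lid: go round the rim from the stud with one red dot to those with two and three, and with the key give each stud one quarter turn clockwise, so that its ridge ends up pointing at the middle of the lid. The studs are sprung and stand at slightly different heights: feel for each one, keep it pressed down with about 10 N (never as much as 20 N) all the while you turn it, and do not turn it too far. Then stand the key upright back in its stand and let go; use the key only, not the fingers, on the studs, and leave the tin, the spice jar and the lime where they are.

Things in the scene. Friction and masses are not known exactly. Their poses are not given: they have to be found in the camera images.
- pan: low stainless pan, fixed; flat aluminium lid 156 mm across, its face 44 mm above the worktop; black knob 19 mm high at its centre; two side loop handles reach 100 mm out. Origin: centre of the underside, z up. Three brass studs, 50 mm from the centre, follow clockwise (from above) as one, two, three, told by 1, 2 or 3 red dots between stud and lid edge; stud one is on the pan's +x.
- seat_1: dark disc 38 mm across, 5 mm high, fixed on the lid under the stud with one red dot; the entry includes that stud. Origin: on the stud's axis at the lid's face; z up, x radially outward. The stud's ridge top is 30 mm above it, plus or minus up to 4 mm, unmeasured and different for each. The stud is sprung: under the key it sinks up to 5 mm, 2 N to start, then 5 N per mm.
- seat_2: dark disc 38 mm across, 5 mm high, fixed on the lid under the stud with two red dots; the entry includes that stud. Origin: on the stud's axis at the lid's face; z up, x radially outward. The stud's ridge top is 30 mm above it, plus or minus up to 4 mm, unmeasured and different for each. The stud is sprung: under the key it sinks up to 5 mm, 2 N to start, then 5 N per mm.
- seat_3: dark disc 38 mm across, 5 mm high, fixed on the lid under the stud with three red dots; the entry includes that stud. Origin: on the stud's axis at the lid's face; z up, x radially outward. The stud's ridge top is 30 mm above it, plus or minus up to 4 mm, unmeasured and different for each. The stud is sprung: under the key it sinks up to 5 mm, 2 N to start, then 5 N per mm.
- stud_1 (a joint): turn of stud 1, rad, growing clockwise from above: 0 = ridge along its seat's y (tangential), 1.57 = along its seat's x (pointing at the lid's centre). Starts within 0.12 of 0, stays where left, friction 0.1 N m, stops at -0.4 and 2.4. Brass ridge 24 mm long, 7 thick (5 at the bevelled top), 10 high, on a flange 28 across.
- stud_2 (a joint): turn of stud 2, rad, growing clockwise from above: 0 = ridge along its seat's y (tangential), 1.57 = along its seat's x (pointing at the lid's centre). Starts within 0.12 of 0, stays where left, friction 0.1 N m, stops at -0.4 and 2.4. Brass ridge 24 mm long, 7 thick (5 at the bevelled top), 10 high, on a flange 28 across.
- stud_3 (a joint): turn of stud 3, rad, growing clockwise from above: 0 = ridge along its seat's y (tangential), 1.57 = along its seat's x (pointing at the lid's centre). Starts within 0.12 of 0, stays where left, friction 0.1 N m, stops at -0.4 and 2.4. Brass ridge 24 mm long, 7 thick (5 at the bevelled top), 10 high, on a flange 28 across.
- key: loose key, 82 mm tall, about 0.15 kg, upright in its stand. Origin: centre of its lower end, z up. Slot along its x in the lower end, 10 mm wide, 9 deep, ends open (1.5 mm spare each side of a ridge, 0.12 rad play; the ridge top meets the slot's ceiling). Steel barrel 33 across to 36 mm up; flat black handle from 40 to 82 mm up, 36 along x, 14 thick along y: pinch across y.
- slot_ceiling: the flat steel ceiling of the key's slot, part of the key: a disc 33 mm across. Origin: centre of its lower face, 9 mm above the key's origin; axes as the key's. It is the face that rests on a ridge's top and through which a stud is pressed down.
- stand: fixed wooden stand for the key, 60 x 60 x 24 mm, with a round pocket 39 mm across and 20 mm deep in its top. Origin: centre of its underside, on the pocket's axis; z up. The key's lower end rests on the pocket's floor, 4 mm above the worktop.
- tomato_tin: bystander: food tin 57 mm across, 72 mm high, standing behind the pan. Origin: centre of its underside.
- spice_jar: bystander: spice jar with red lid, 45 mm across, 106 mm high, standing behind the pan. Origin: centre of its underside.
- lime: bystander: green lime, 53 x 46 x 48 mm, lying left of and behind the pan. Origin: centre of its underside.
Things that resemble listed ones, but are neither listed nor needed, are in the scene too. Leave any purple look-alike of the key alone.

How it is judged:
On the way, in this order (a step that is already met when the one before it is completed fails the run):
1. stud one (one red dot) turned a quarter turn clockwise, the other two not yet (value of joint stud_1 between 1.35 and 1.8 rad and value of joint each of stud_2, stud_3 below 0.35 rad), for 0.2 s.
2. then stud two, stud three not yet (value of joint stud_1 between 1.35 and 1.8 rad and value of joint stud_2 between 1.35 and 1.8 rad and value of joint stud_3 below 0.35 rad), for 0.2 s.
3. then stud three (value of joint stud_1 between 1.35 and 1.8 rad and value of joint stud_2 between 1.35 and 1.8 rad and value of joint stud_3 between 1.35 and 1.8 rad), for 0.2 s.
At the end, for the whole second after the job is handed in: All three studs stand between 1.35 and 1.80 rad (ridge within about 12 degrees of pointing at the lid's centre); the key stands upright (within 0.12 rad) and at rest in the stand's pocket, its axis within 6 mm of the pocket's and its lower end less than 10 mm above the stand's underside (all of step 3 and horizontal distance between key and stand below 0.006 m and z of key in the frame of stand below 0.01 m and angle between key's own z axis and vertical below 0.12 rad and linear speed of key below 0.02 m/s); the robot touches nothing.
It fails at once if a stud is pressed down with more than 20 N, or anything bears on a stud or its seat with more than 35 N in all (contact force between slot_ceiling and seat_1 above 20 N or contact force between slot_ceiling and seat_2 above 20 N or contact force between slot_ceiling and seat_3 above 20 N or contact force between any of seat_1, seat_2, seat_3 and anything else above 35 N).
It fails at once if a stud is being turned (faster than 0.15 rad/s, between 0.25 and 1.30 rad) while the slot's ceiling presses it down with less than 3 N ((velocity of joint stud_1 above 0.15 rad/s and value of joint stud_1 between 0.25 and 1.3 rad and contact force between slot_ceiling and seat_1 below 3 N) or (velocity of joint stud_2 above 0.15 rad/s and value of joint stud_2 between 0.25 and 1.3 rad and contact force between slot_ceiling and seat_2 below 3 N) or (velocity of joint stud_3 above 0.15 rad/s and value of joint stud_3 between 0.25 and 1.3 rad and contact force between slot_ceiling and seat_3 below 3 N)).
It fails at once if the fingers touch a stud or its seat (contact force between the fingers and seat_1 above 1 N or contact force between the fingers and seat_2 above 1 N or contact force between the fingers and seat_3 above 1 N).
It fails at once if a stud is turned too far (beyond 1.95 rad) or out of order (beyond 0.35 rad before the one before it is done) (value of joint any of stud_1, stud_2, stud_3 above 1.95 rad or (value of joint stud_2 above 0.35 rad and value of joint stud_1 below 1.35 rad) or (value of joint stud_3 above 0.35 rad and value of joint stud_2 below 1.35 rad)).
It fails at once if the tin, the spice jar or the lime is displaced by more than 20 mm (distance of any of tomato_tin, spice_jar, lime from where it was at the start of the episode above 0.02 m).
It also fails if it takes over 72 s, if anything falls off the work surface, if the arm or the gripper's body presses on something with over 40 N, if the wrist force passes 120 N, or if a joint passes its speed limit or range.

## Working session

There is one attempt and no reset: what is moved stays moved. The work goes in short steps, each a Python script; the robot and the scene stay as the last script left them, time stands still between calls to the robot, and variables do not carry over. Pictures are saved under pics/ and viewed, at most 10 in all, crops included, and the job is handed in when it is done.

```bash
mkdir -p pics
python3 - <<'E'
from bench import manip
import cv2
for c in ("scene","side"):
    im,d=manip.grab_frame(c); cv2.imwrite(f"pics/{c}0.png",im[:,:,::-1])
    for n in ("pan","seat_1","key","stand","tomato_tin","spice_jar","lime"):
        print(c,n,[([round(float(v),3) for v in r["at"]],round(r["confidence"],2)) for r in manip.look_for(c,n)])
E
```

```text
scene pan [([0.458, -0.145, 0.041], 0.89)]
scene seat_1 [([0.484, -0.185, 0.047], 0.95), ([0.435, -0.117, 0.047], 0.71), ([0.522, -0.111, 0.053], 0.61)]
scene key [([0.51, 0.264, 0.044], 0.93), ([0.427, 0.087, 0.035], 0.87), ([0.496, 0.162, 0.063], 0.79)]
scene stand [([0.498, 0.159, 0.023], 0.85), ([0.644, -0.078, 0.064], 0.55)]
scene tomato_tin [([0.656, -0.242, 0.05], 0.65), ([0.479, -0.184, 0.058], 0.33)]
scene spice_jar [([0.648, -0.076, 0.063], 0.59)]
scene lime [([0.647, 0.113, 0.031], 0.73), ([0.646, -0.08, 0.065], 0.7), ([0.485, -0.184, 0.049], 0.38)]
side pan [([0.491, -0.16, 0.046], 0.83), ([0.489, -0.187, 0.052], 0.58)]
side seat_1 [([0.488, -0.188, 0.052], 0.65), ([0.439, -0.116, 0.048], 0.59), ([0.523, -0.106, 0.05], 0.57)]
side key [([0.433, 0.083, 0.039], 0.94), ([0.506, 0.162, 0.058], 0.86), ([0.524, 0.265, 0.037], 0.74)]
side stand [([0.503, 0.151, 0.016], 0.59)]
side tomato_tin [([0.678, -0.256, 0.052], 0.84)]
side spice_jar [([0.659, -0.086, 0.059], 0.83), ([0.677, -0.255, 0.051], 0.39)]
side lime [([0.488, -0.187, 0.051], 0.74), ([0.655, 0.115, 0.044], 0.69)]
```

View pics/scene0.png

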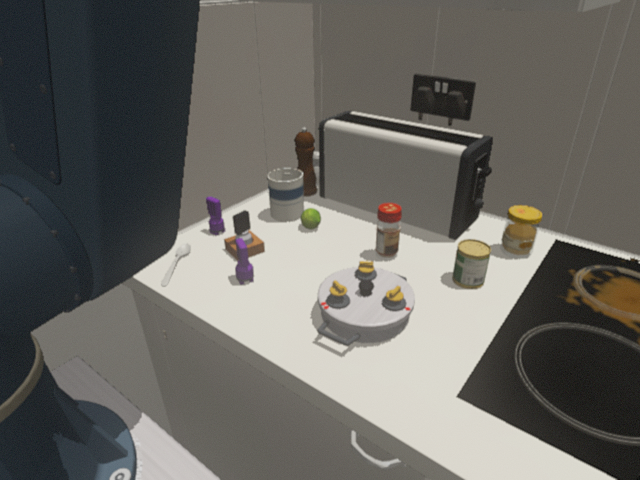

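The scene picture shows the black-handled key in its stand at about (243,228). Purple look-alikes are at (215,215) and (243,262). The pan is at (366,300), with the studs at (340,290), (366,268) and (395,295). Next I'll look from above with the wrist camera.

```bash
cat > h.py <<'E'
from bench import manip
import numpy as np, cv2
def down(yaw):  # tool z down, tool x at angle yaw
    c,s=np.cos(yaw),np.sin(yaw)
    return np.array([[c,s,0],[s,-c,0],[0,0,-1.]])
def wpts(cal,d):  # world point per pixel
    K=cal["camera_matrix"]; v,u=np.indices(d.shape)
    P=np.stack([(u-K[0,2])/K[0,0]*d,(v-K[1,2])/K[1,1]*d,d],-1)
    return (P-np.asarray(cal["t"]).ravel())@np.asarray(cal["R"])
E
python3 - <<'E'
from h import *
R0=manip.current_tcp_rot(); c=manip.get_calibration("wrist")
cam=-np.array(c["R"]).T@np.array(c["t"]).ravel()
print(R0.round(2), "cam in tool", R0.T@(cam-manip.current_ee_pos()), (np.array(c["R"])@R0).round(2), c["camera_matrix"])
def view(xy,z,tag,yaw=0):
    off=down(yaw)@(R0.T@(cam-np.array([0.132,-0.534,0.231])))
    manip.move_ptp([xy[0]-off[0],xy[1]-off[1],z],down(yaw)); manip.dwell(.2)
    cal=manip.get_calibration("wrist"); im,d=manip.grab_frame("wrist")
    cv2.imwrite(f"pics/{tag}.png",im[:,:,::-1]); np.savez(f"{tag}.npz",im=im,d=d,K=cal["camera_matrix"],R=cal["R"],t=cal["t"])
    for n in ("seat_1","key","stand","pan"):
        print(tag,n,[([round(float(v),4) for v in r["at"]],round(r["confidence"],2)) for r in manip.look_for("wrist",n)])
view((.485,-.14),.25,"pan")
view((.50,.16),.22,"key")
print(manip.current_time(), manip.current_qpos())
E
```

```text
[[ 0.97  0.24 -0.  ]
 [ 0.24 -0.97  0.  ]
 [-0.   -0.   -1.  ]] cam in tool [ 0.0706191  -0.00031483 -0.14266054] [[ 0.    1.    0.  ]
 [-0.96  0.   -0.27]
 [-0.27  0.    0.96]] [[337.82235267   0.         318.02192759]
 [  0.         337.82235267 237.51019403]
 [  0.           0.           1.        ]]
pan seat_1 [([0.5204, -0.1067, 0.0602], 0.93), ([0.4824, -0.1849, 0.0644], 0.88), ([0.4405, -0.1135, 0.0659], 0.67)]
pan key [([0.5013, 0.1609, 0.0361], 0.73), ([0.4338, 0.0854, 0.0586], 0.67)]
pan stand []
pan pan [([0.4863, -0.1265, 0.0454], 0.74)]
key seat_1 [([0.5243, -0.0956, 0.0507], 0.9), ([0.4397, -0.1061, 0.0506], 0.86)]
key key [([0.5058, 0.17, 0.0865], 0.79), ([0.518, 0.2687, 0.0683], 0.66), ([0.4372, 0.097, 0.0755], 0.57)]
key stand [([0.5037, 0.1694, 0.023], 0.79)]
key pan [([0.4824, -0.0927, 0.0427], 0.74)]
4.625 [ 2.53482512e-01  1.97079491e-01  1.89038954e+00 -4.83047231e-05
  1.05410379e+00  1.82472265e+00]
```

View pics/pan.png

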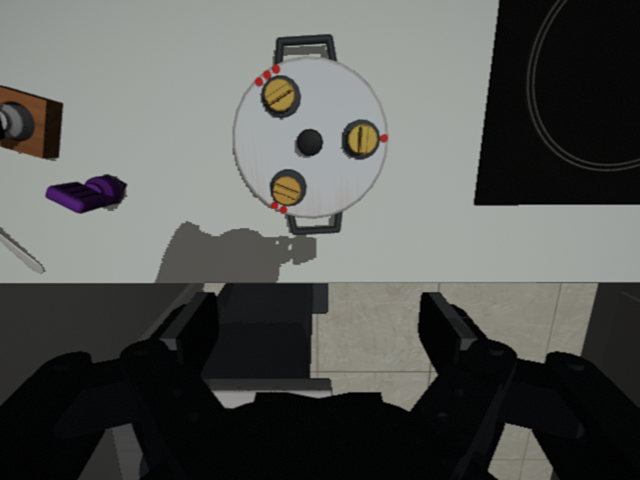

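View pics/key.png

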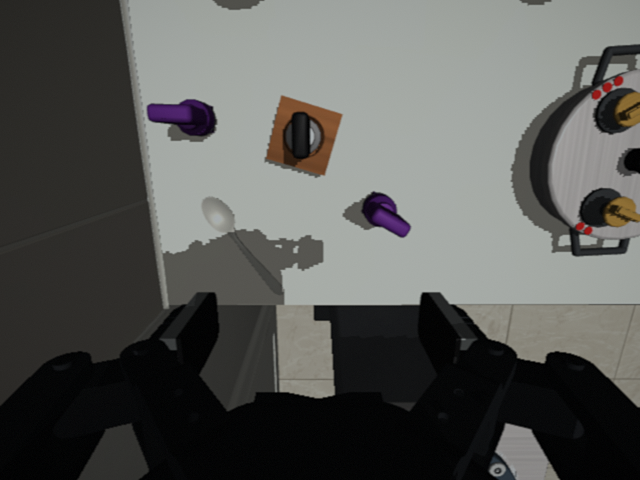

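The pan picture (yaw 0, up = +x) shows stud one, with one dot, at (361,139). Stud two is at (289,188) and stud three at (280,96), and the ridges are roughly tangential. The key picture shows the key in its stand at (303,135), with the handle running along image-vertical. I'll look closer from two opposite yaws so the camera bias cancels.

```bash
cat > meas.py <<'E'
from h import *
def shot(xy,z,yaw,tag):
    manip.move_ptp([*xy,z],down(yaw)); manip.dwell(.25)
    cal=manip.get_calibration("wrist"); im,d=manip.grab_frame("wrist")
    cv2.imwrite(f"pics/{tag}.png",im[:,:,::-1])
    np.savez(f"{tag}.npz",im=im,d=d,K=cal["camera_matrix"],R=cal["R"],t=cal["t"])
def load(tag):
    f=np.load(tag+".npz"); return f["im"],wpts(dict(camera_matrix=f["K"],R=f["R"],t=f["t"]),f["d"]),f["d"]>0
def rect(P):
    r=cv2.minAreaRect((P[:,:2]*1000).astype(np.float32)); c=np.cov(P[:,:2].T); w,V=np.linalg.eigh(c); a=V[:,1]
    return np.array(r[0]).round(1),np.array(r[1]).round(1),round(r[2],1),"mean",(P[:,:2].mean(0)*1000).round(1),"ang",round(np.degrees(np.arctan2(a[1],a[0]))%180,1),len(P)
def analyse(tag,near):
    im,W,ok=load(tag); hsv=cv2.cvtColor(im,cv2.COLOR_RGB2HSV); h,s,v=cv2.split(hsv)
    dist=lambda c:np.hypot(W[...,0]-c[0],W[...,1]-c[1])
    for n,c in near.items():
        if n=="key":
            m=ok&(dist(c)<.035)&(W[...,2]>.07)&(W[...,2]<.1); zt=np.percentile(W[m][:,2],90)
            m&=W[...,2]>zt-.004; print(tag,n,"ztop",round(zt,4),*rect(W[m]))
        elif n=="stand":
            m=ok&(dist(c)<.05)&(abs(W[...,2]-.024)<.004)&(s>90)&(h<25); print(tag,n,W[m][:,2].mean().round(4),*rect(W[m]))
        else:
            b=ok&(dist(c)<.022)&(W[...,2]>.055)&(s>90)&(h>12)&(h<32)
            zt=np.percentile(W[b][:,2],97); r=b&(W[...,2]>zt-.004)
            print(tag,n,"ztop",round(zt,4),*rect(W[r]),"| all brass",*rect(W[b])[:2])
    if "s1" in near:
        m=ok&(abs(W[...,2]-.044)<.004)&(dist((.481,-.135))<.09)
        c,r=cv2.minEnclosingCircle((W[m][:,:2]*1000).astype(np.float32)); print(tag,"lid",c,r,W[m][:,2].mean())
E
python3 - <<'E'
from meas import *
S=dict(s1=(.482,-.185),s2=(.4405,-.1135),s3=(.521,-.107)); Kk=dict(key=(.503,.165),stand=(.503,.165))
for i,y in enumerate((0,np.pi)):
    shot((.503,.165),.2,y,f"k{i}"); 
    if i==1: shot((.481,-.135),.18,y,"p1")
    else: shot((.481,-.135),.18,y,"p0")
for i in (0,1): analyse(f"k{i}",Kk); analyse(f"p{i}",S)
print(manip.current_time(),manip.current_qpos().round(2))
E
```

```text
k0 key ztop 0.0866 [505.  173.2] [35.6 13.5] 0.0 mean [505.9 173. ] ang 0.8 712
k0 stand 0.024 [505.2 173.4] [59.1 59.9] 73.7 mean [508.8 173.4] ang 93.4 2308
p0 s1 ztop 0.2676 [ 492.9 -182.3] [30.  15.3] 67.2 mean [ 489.7 -192.7] ang 80.8 56 | all brass [ 486.5 -184. ] [37.7 27.7]
p0 s2 ztop 0.0786 [ 439.9 -110. ] [23.7  7.1] 68.6 mean [ 440.6 -109.8] ang 69.5 245 | all brass [ 440.  -109.4] [25.7 27.3]
p0 s3 ztop 0.2623 [ 500.4 -109.7] [ 2.2 14.3] 13.8 mean [ 500.6 -111.3] ang 103.5 34 | all brass [ 519.3 -104.6] [27.  40.2]
p0 lid (483.92083740234375, -132.59902954101562) 77.86394500732422 0.04405558753487711
k1 key ztop 0.0866 [504.3 173.8] [35.2 13.7] 0.4 mean [503.9 173.9] ang 0.3 696
k1 stand 0.024 [504.6 173.8] [59.3 60. ] 73.7 mean [500.7 173.4] ang 101.6 2295
p1 s1 ztop 0.2672 [ 476.2 -193.5] [17.8  8.4] 27.8 mean [ 473.5 -194. ] ang 14.4 65 | all brass [ 483.5 -186.3] [34.  36.2]
p1 s2 ztop 0.0786 [ 448.8 -113.2] [23.7 27.8] 68.1 mean [ 439.4 -109.5] ang 66.4 321 | all brass [ 442.2 -112.1] [26.9 35.8]
p1 s3 ztop 0.0713 [ 525.7 -104.4] [ 7.6 23.8] 30.2 mean [ 524.7 -104.5] ang 120.5 237 | all brass [ 525.2 -104.5] [26.7 27.1]
p1 lid (483.8443908691406, -131.73123168945312) 77.86479187011719 0.044040159567889224
10.7167 [-0.37  0.32  1.83  0.    0.99 -1.94]
```

```bash
sed -i 's/(W\[...,2\]>.055)&(s>90)/(W[...,2]>.055)\&(W[...,2]<.083)\&(s>90)/; s/zt=np.percentile(W\[b\]\[:,2\],97); r=/b=cv2.morphologyEx(b.astype(np.uint8),cv2.MORPH_OPEN,np.ones((3,3)))>0; zt=np.percentile(W[b][:,2],97); r=/' meas.py
python3 - <<'E'
from meas import *
S=dict(s1=(.486,-.182),s2=(.441,-.1095),s3=(.525,-.1045))
for i in (0,1): analyse(f"p{i}",S)
im,W,ok=load("p0"); h,s,v=cv2.split(cv2.cvtColor(im,cv2.COLOR_RGB2HSV))
m=ok&((h<6)|(h>174))&(s>150)&(abs(W[...,2]-.044)<.006)&(np.hypot(W[...,0]-.484,W[...,1]+.132)<.08)
n,l,st,c=cv2.connectedComponentsWithStats(m.astype(np.uint8))
for k in range(1,n): print(st[k,4],W[l==k].mean(0).round(4))
E
```

```text
p0 s1 ztop 0.0729 [ 487.1 -182.3] [ 7.2 23.7] 87.9 mean [ 487.5 -182. ] ang 177.5 268 | all brass [ 487.6 -182.3] [25.8 27.4]
p0 s2 ztop 0.0786 [ 439.9 -110. ] [23.7  7.1] 68.6 mean [ 440.6 -109.8] ang 69.5 245 | all brass [ 440.  -109.4] [25.7 27.3]
p0 s3 ztop 0.0712 [ 525.9 -105.3] [ 7.  23.8] 31.2 mean [ 526.1 -105.5] ang 121.3 303 | all brass [ 525.9 -105.1] [26.7 26.6]
p0 lid (483.92083740234375, -132.59902954101562) 77.86394500732422 0.04405558753487711
p1 s1 ztop 0.0728 [ 486.1 -181.1] [ 6.3 23. ] 87.9 mean [ 485.8 -181. ] ang 177.7 254 | all brass [ 485.9 -181.5] [26.8 26.1]
p1 s2 ztop 0.0785 [ 439.1 -109.3] [23.8  6.9] 68.6 mean [ 439.  -109.5] ang 68.7 318 | all brass [ 439.2 -109.4] [27.  26.4]
p1 s3 ztop 0.0713 [ 525.7 -104.4] [ 7.6 23.8] 30.2 mean [ 524.7 -104.5] ang 120.5 237 | all brass [ 525.2 -104.5] [26.7 27.1]
p1 lid (483.8443908691406, -131.73123168945312) 77.86479187011719 0.044040159567889224
66 [ 0.5503 -0.1005  0.0444]
64 [ 0.5453 -0.092   0.0446]
64 [ 0.5394 -0.0842  0.0448]
56 [ 0.4881 -0.2051  0.0447]
25 [ 0.4204 -0.0938  0.0447]
9 [ 0.4147 -0.1031  0.045 ]
```

View pics/p0.png

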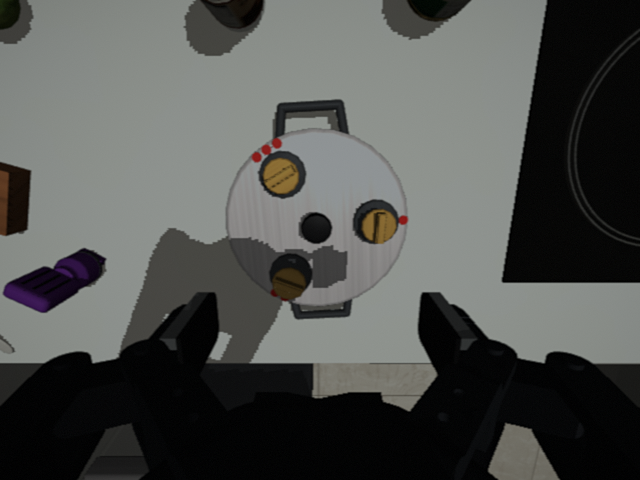

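Lid centre (483.9,−132.2) mm and pan yaw −86.9°. All three studs match the 50 mm / 120° pattern, and the red dots confirm their order. Now I'll grasp the key.

Run:
```python
from h import *
Y=np.pi+.009
manip.set_gripper(.5,60)
manip.move_ptp([.5047,.1735,.12],down(Y)); manip.move_l([.5047,.1735,.048])
manip.set_gripper(0,60); print("w",manip.current_grip_width(),manip.current_grip_force(),manip.current_force().round(2))
manip.move_l([.5047,.1735,.155]); manip.dwell(.2)
print(manip.current_grip_width(),manip.current_grip_force(),manip.current_force().round(2),manip.current_ee_pos().round(4),manip.current_time())
im,d=manip.grab_frame("wrist"); cv2.imwrite("pics/held.png",im[:,:,::-1])
```

```text
w 0.15915103267461075 58.74998331069946 [-1.87 -0.6   6.66]
0.15567728945194528 58.368417620658875 [-0.13 -0.01 -1.94] [0.5043 0.1734 0.1542] 14.475
```

View pics/held.png

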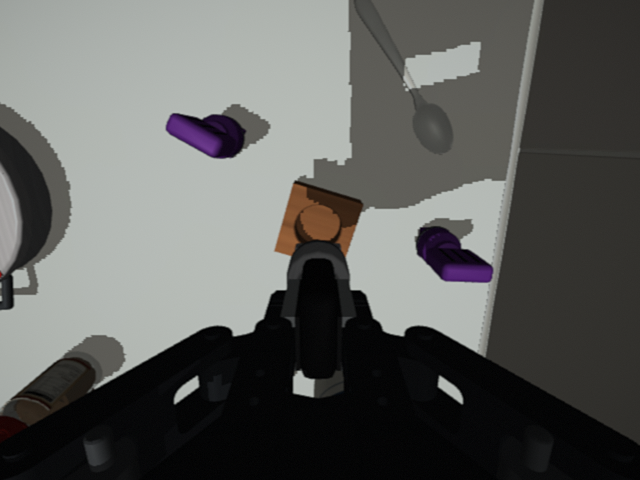

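The key is held squarely, seen at (318,300) below the fingers, and the empty pocket shows at (320,222). Next is stud one.

```bash
cat > turn.py <<'E'
from h import *
C={1:(.4866,-.1817,.0729,177.8,86.1),2:(.4395,-.1096,.0786,68.6,-33.9),3:(.5258,-.1049,.0713,120.7,26.1)}
def fz(f0): return manip.current_force()[2]-f0
def go(n):
    x,y,zt,a0,a1=C[n]; a0,a1=np.radians([a0,a1]); zc=zt-.009+.044  # TCP z at ceiling contact
    manip.move_ptp([x,y,max(zc+.012,.12)],down(a0)); manip.dwell(.15)
    e=np.array([x,y])-manip.current_ee_pos()[:2]; x,y=np.array([x,y])+e; dz=zc+.012-manip.current_ee_pos()[2] if zc+.012>=.12 else 0
    f0=manip.current_force()[2]; z=zc+.012+.0008
    print("start",manip.current_ee_pos().round(4),"err",e.round(4),"f0",round(f0,2),manip.current_time())
    while True:
        f=fz(f0); 
        if f>8.5: break
        if z<zc-.006: print("no contact"); return False
        if f>2.5 and manip.current_ee_pos()[2]>zc+.004:
            print("early contact",f,manip.current_ee_pos()); manip.move_l([x,y,zc+.02]); return False
        st=.002 if (z>zc+.004 and f<2) else (.0007 if f<5 else .0004)
        z-=st; manip.move_l([x,y,z],max_speed=.02); manip.dwell(.03)
    print("pressed",f,"z rel",round(manip.current_ee_pos()[2]-zc,4),"F",manip.current_force().round(1),manip.current_time())
    N=12
    for k in range(1,N+1):
        f=fz(f0)
        if f>15 or f<5.5: print("force off",k,f); 
        if f>18: break
        z+=np.clip((f-10)/5000*.7,-.0008,.0008)
        manip.move_l([x,y,z],down(a0+(a1-a0)*k/N),max_speed=.05)
        print(k,round(fz(f0),1),manip.current_force()[:2].round(1),manip.current_ft_torque()[2].round(2),round(manip.current_time(),2))
    manip.dwell(.25); print("end f",fz(f0),manip.current_grip_width()); 
    # release the side load a little, then lift
    manip.move_l([x,y,z],down(a1+np.radians(5)),max_speed=.05)
    manip.move_l([x,y,zc+.02],max_speed=.06); print("done",manip.current_force().round(1),manip.current_time()); return True
E
python3 -c "
from turn import *
go(1)"
```

```text
start [ 0.487  -0.1808  0.1201] err [-0.0004 -0.0009] f0 -1.53 16.0167
pressed 10.29559055893963 z rel -0.0015 F [-0.9  0.6  8.8] 19.7
1 8.3 [-0.4  1. ] 0.01 19.98
2 10.7 [0.8 1. ] -0.01 20.27
3 8.9 [-0.9  0.2] -0.01 20.55
4 10.7 [-0.5  1.2] 0.04 20.83
5 10.3 [-0.7  0.6] -0.0 21.12
6 9.7 [-0.5 -0.2] 0.03 21.4
7 10.0 [-0.9 -0.5] 0.07 21.68
8 9.8 [-2.4 -0.6] -0.1 21.97
9 9.9 [-1.3 -0.6] 0.02 22.25
10 9.6 [-1.3 -1.9] 0.01 22.53
11 10.4 [-2.2 -0.6] -0.0 22.82
12 9.9 [-2.4 -1.7] 0.02 23.1
end f 9.378369572034385 0.15579054236997333
done [ 0.  -0.1 -1.5] 24.1167
```

```bash
cat > chk.py <<'E'
from meas import *
def chk(tag,near,xy=(.56,-.15),yaw=np.pi):
    shot(xy,.18,yaw,tag); analyse(tag,near)
S=dict(s1=(.4866,-.1817),s2=(.4395,-.1096),s3=(.5258,-.1049))
E
python3 -c "
from chk import *
chk('c1',{k:S[k] for k in ('s1','s2')}); print(manip.current_time())"
```

```text
c1 s1 ztop 0.073 [ 486.7 -181.7] [ 7.  23.8] 4.2 mean [ 486.7 -181.4] ang 94.7 335 | all brass [ 486.8 -181.6] [27.1 27.2]
c1 s2 ztop 0.0787 [ 439.5 -109.3] [24.   7.1] 68.5 mean [ 439.8 -109.8] ang 67.9 420 | all brass [ 439.4 -109.5] [27.  26.8]
c1 lid (483.76007080078125, -131.62220764160156) 77.96112060546875 0.04405911054227436
25.7167
```

View pics/c1.png

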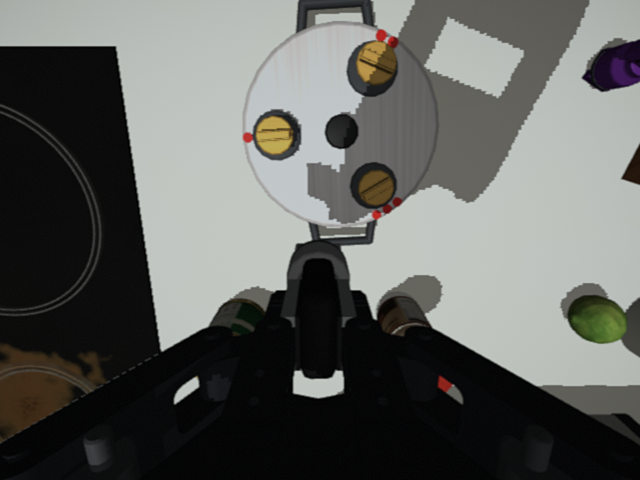

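Stud one, at (275,135), now has its ridge pointing at the knob: measured 94.2° against an ideal 93.1°, or about 1.55 rad. Studs two and three haven't moved, so I'll do those two next.

```bash
python3 -c "
from turn import *
go(2)
from chk import *
chk('c2',{k:S[k] for k in ('s1','s2')}); print(manip.current_time())"
```

```text
start [ 0.4397 -0.1097  0.1257] err [-0.0002  0.0001] f0 -1.01 27.5583
pressed 9.651058168070948 z rel -0.0015 F [-0.8  0.5  8.6] 31.2417
1 9.1 [-2.8 -0.1] 0.0 31.54
2 10.9 [-1.8 -0.5] 0.0 31.84
3 8.4 [-1.8 -1.1] 0.01 32.14
4 10.5 [-2.2 -0.5] -0.01 32.44
5 10.1 [-1.4 -1.3] 0.05 32.74
6 9.8 [-2.8 -2.5] -0.04 33.04
7 10.8 [-2.3 -1.7] -0.03 33.34
8 9.9 [-1.5 -2.4] 0.02 33.64
9 8.7 [-2.  -2.3] 0.01 33.94
10 10.4 [-3.1 -2.7] -0.0 34.24
11 10.0 [-3.1 -3.6] -0.03 34.54
12 9.6 [-2.  -3.8] 0.01 34.84
end f 10.210963427871615 0.15734736381295056
done [-0.2 -0.2 -1.2] 35.8583
c2 s1 ztop 0.073 [ 486.7 -181.6] [ 6.9 23.8] 4.0 mean [ 486.7 -181.4] ang 94.5 333 | all brass [ 486.6 -182. ] [26.9 26.2]
c2 s2 ztop 0.0787 [ 439.9 -109.5] [ 7.  23.3] 65.4 mean [ 439.8 -109.6] ang 155.4 407 | all brass [ 439.9 -109.8] [27.2 26.1]
c2 lid (483.9491882324219, -131.63453674316406) 77.85975646972656 0.04405382800062956
39.2083
```

```bash
python3 -c "
from turn import *
go(3)
from chk import *
chk('c3',S,(.40,-.13),0); print(manip.current_time())"
```

```text
start [ 0.5261 -0.1051  0.1203] err [-0.0003  0.0002] f0 -1.44 40.375
pressed 11.456981515411682 z rel -0.0018 F [-1.5  0.3 10. ] 44.3917
1 10.2 [-2.4 -1.1] 0.02 44.68
2 10.1 [-2.4 -2.2] 0.01 44.98
3 10.7 [-2.3 -2.9] -0.0 45.27
4 9.5 [-3.2 -2.3] 0.05 45.56
5 9.4 [-2.6 -2.6] -0.0 45.85
6 9.9 [-2.9 -3.8] -0.0 46.14
7 9.6 [-2.8 -2.4] 0.05 46.43
8 10.7 [-3.7 -2.8] 0.0 46.73
9 10.3 [-3.3 -2.3] 0.05 47.02
10 9.1 [-2.8 -1.8] 0.01 47.31
11 9.3 [-2.9 -1.8] 0.01 47.6
12 10.0 [-2.3 -2.8] -0.05 47.89
end f 10.965736753554895 0.1549581505518385
done [ 0.   0.  -2.1] 48.9167
c3 s1 ztop 0.0729 [ 486.7 -182. ] [ 7.  23.7] 4.4 mean [ 486.6 -181.9] ang 94.3 344 | all brass [ 486.5 -182.1] [27.1 27. ]
c3 s2 ztop 0.0786 [ 439.3 -109.9] [ 6.9 24.1] 65.0 mean [ 439.7 -110.1] ang 155.2 316 | all brass [ 439.5 -110.1] [26.4 26.9]
c3 s3 ztop 0.0712 [ 525.5 -105.2] [23.9  7. ] 35.1 mean [ 525.4 -105.3] ang 35.1 400 | all brass [ 525.5 -105.2] [26.7 27. ]
c3 lid (483.92724609375, -132.35736083984375) 77.91158294677734 0.04405234895767683
49.8333
```

All three studs are at about 1.53–1.55 rad. Now the key goes back in its stand.

Run:
```python
from meas import *
R=down(np.pi); x,y=.5049,.1736
manip.move_ptp([.45,0,.17],R); manip.move_ptp([x,y,.10],R); manip.dwell(.2)
e=np.array([x,y])-manip.current_ee_pos()[:2]; tx,ty=np.array([x,y])+e; f0=manip.current_force()[2]
print(e,f0)
manip.move_l([tx,ty,.056],max_speed=.08)
z=.056
while manip.current_force()[2]-f0<3 and z>.044:
    z-=.001; manip.move_l([tx,ty,z],max_speed=.03); manip.dwell(.02)
print("z",manip.current_ee_pos().round(4),manip.current_force().round(1))
manip.set_gripper(.5,20); manip.dwell(.2)
manip.move_l([tx,ty,.14],max_speed=.1); 
shot((.5047,.1735),.2,np.pi,"end"); analyse("end",dict(key=(x,y),stand=(x,y))); print(manip.current_time(),manip.current_force().round(1))
```

```text
[-0.00033425  0.00116929] -1.1077753396016075
z [0.5049 0.1748 0.049 ] [-3.7 -1.9 12.1]
end key ztop 0.0866 [504.1 175.8] [13.4 35.1] 89.8 mean [503.4 175.5] ang 0.1 714
end stand 0.024 [504.7 173.7] [59.3 60.3] 73.8 mean [500.8 173.3] ang 102.5 2321
58.3667 [ 0.  -0.3  0.3]
```

View pics/end.png

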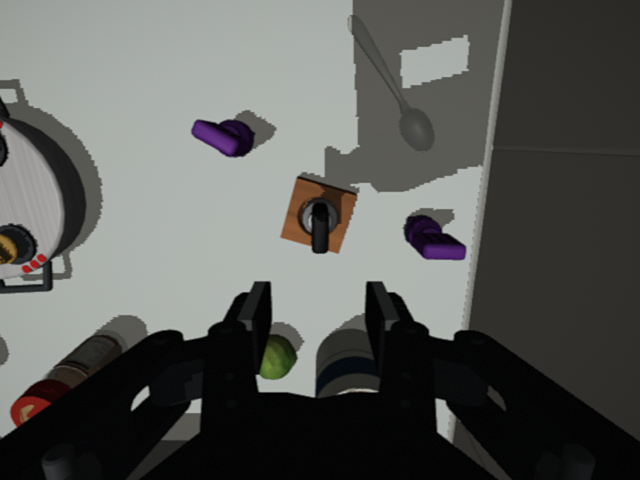

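The key stands upright in the pocket at (320,222), about 2 mm off the pocket's axis. Its top is at 86.6 mm, the same height as at the start, and the gripper is clear. I'll hand the job in.

```bash
python3 -c "
from bench import manip
print(manip.sign_off())"
```

```text
the job is handed in; nothing more can be done
None
```

The job is handed in at about 58 s, verdict not shown: all three studs measured about 1.53–1.55 rad (pressed at roughly 8–11 N while turning), and the key is standing upright in its stand about 2 mm off the pocket's axis.

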